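Unstack finished prints into their order trays

ROBOT

A 6-joint arm with a two-finger parallel gripper is mounted at the origin on the work surface. World frame = base frame: x ahead of the robot, y to its left, z up, the work surface at z = 0. Lengths are in m, angles in rad, forces in N, time in s.
With the tool pointing down it reaches from about 0.35 to 0.775 m from the base axis. Payload 7.3 kg.
Tool frame: the origin (TCP) lies midway between the tips of the shut fingers; the grasp point (between the pads) lies 19 mm behind it (robot.tcp_to_grasp is the distance from the TCP to the grasp point, in m); z points along the fingers, y is the line along which they close (so a half turn about z gives the same grasp; the last joint's range is limited). The gripper opens to 92 mm and grips with 3 to 60 N. Pads are 19 mm wide; open, the fingers measure 130 mm over their backs; the gripper's body (75 mm by 190 mm) begins 47 mm behind the grasp point.
Start: joints at [-1.462, 0.342, 1.524, -0, 1.275, -0.146], TCP at [0.132, -0.508, 0.227] pointing down, gripper open.
Joint ranges: [-2.53, 2.53], [-0.77, 2.02], [0.04, 2.7], [-1, 4.14], [0.28, 2.66], [-3.11, 3.11]. Speed limits (rad/s): [2.57, 2.57, 3.14, 3.14, 3.14, 3.14].

INTERFACE

Orientations are given as [roll, pitch, yaw] about the fixed x, y, z axes, in that order (R = Rz(yaw) Ry(pitch) Rx(roll)).
In Python, from cell import readout, cams, ticket, robot gives the robot as it stands. The module is installed in compiled form; this text tells all that it offers.
- The arm moves only by the tool jog_arm, never from a script. Its argument "plan" is a list of rows, each a list of 5 numbers: the shift along the world's x, y, z each as a share of 0.08 m, from -1 to 1, then the turn about the world's z as a share of 90 degrees, from -1 to 1, then the opening, from -1 (shut) to 1 (fully open). A call has 1 to 12 rows; each row is the pose to reach, as a shift and turn from the pose commanded when the call began; what a row does not reach only later rows make up. A row lasts 1/10 s, in which the tool goes at most 50 mm and 8.59 degrees, less where a joint would pass 70% of its speed; a pose out of reach is approached as far as the arm can. A call with a number of a shift or a turn outside -1 to 1 is refused whole. A call with a gripper value outside its range is refused whole. The fingers move at their own pace and stop on an object; "squeeze" is the grip in N (left out, the last holds). Time passes only in rows, so rows that repeat a pose let the fingers close. It gives the time, the measured TCP pose, the force, the opening and the grip force at its end, in the units of the state.
- readout.observe(): the state, without advancing time (a new reading comes with each control period).
- cams.read_camera(name): name is "scene" or "top"; returns the picture (420x560x3 uint8, blue, green, red); there is no depth.
- cams.calibration(name): a dict with "K" (3x3 intrinsics, pixels), "k1" (the pictures are not rectified: a ray, as slopes to the right and down, at radius r is drawn at 1 + k1 r^2 times it, then the intrinsics apply), "world_from_camera" (4x4, takes a point from camera to world coordinates). Camera axes: x right, y down, z forward; pixel columns grow to the right and rows downward; lengths in m; the calibration is good to about 2 mm. A picture is of the moment at which its call begins. calibration takes no time and is no camera call.
- ticket.hand_in(): hands the job in; it is judged then, once.
The state is a dict: "time": time; "qpos": joint angles; "qvel": joint speeds; "joint_efforts": joint torques, N m; "tool_pos": TCP position; "tool_rot": TCP orientation; "contact_force": force on the tool from outside, world axes, zero at the start; "torque": the same for the moment, N m; "opening": finger opening in m; "grip_force": force on a finger pad.
Only numpy, scipy, OpenCV 4.12 (cv2) and the standard library are available. Lean on these libraries where they do the work, as an engineer would, in place of code of your own. Each camera call takes 0.05 s, during which the arm holds its last target. There are 200 camera calls.

TASK

Take the pile of finished prints on the black bed plate apart from the top down, one print at a time, and stand each upright in the middle of the tray whose floor has its own colour, lengthwise where it is long: first the red gear and the blue knob (either one first), then the yellow case, last the white bridge. Set them down gently without dropping any, let go of them, and leave the bottle and the scraper where they are.

Things in the scene. Friction and masses are not known exactly. Their poses are not given: they have to be found in the camera images.
- gear: red printed spur gear with a hub, standing on the yellow case beside the blue knob: toothed disc 42 mm across (over the teeth) and 10 mm high, on it a round hub 22 mm in diameter rising to 28 mm above the underside (grip the hub). Origin: centre of its underside, z up. About 30 g.
- knob: blue printed control knob, standing on the yellow case beside the red gear: skirt 36 mm in diameter and 8 mm high, on it a round grip 26 mm in diameter rising to 30 mm above the underside, a white pointer line on top. Origin: centre of its underside, z up. About 30 g. The gear's and knob's centres are about 60 mm apart along the case's length, either way round.
- case: yellow printed flat closed case with three dark slots, a block 100 x 54 x 20 mm (x, y, z), lying on the deck of the white bridge, overhanging it at both sides. Origin: centre of its underside; x along its length, z up. About 70 g.
- bridge: white printed bridge bracket, bottom of the stack, on a black fixed plate 5 mm thick, 170 mm square: deck 150 x 40 mm (x, y), 14 mm thick, its top 45 mm above the underside, open below between two end legs 22 mm long (x); a pale 2 mm thick brim round each foot makes the footprint 158 x 48 mm. Origin: centre of the footprint at the feet's underside; x along its length, z up. About 110 g.
- tray_red: shallow tray fixed to the bench, thin black rim and a floor of one plain colour: red floor, inside 130 x 84 mm (x, y), lying on a thin grey bench mat with two other trays of that size, centres about 120 mm apart; its underside is 2 mm above the bench. Floor top 4 mm and rim top 8 mm above the origin, rim 4 mm thick. Origin: centre of the underside; x along its length, y across, z up.
- tray_blue: shallow tray fixed to the bench, thin black rim and a floor of one plain colour: blue floor, inside 130 x 84 mm (x, y), lying on a thin grey bench mat with two other trays of that size, centres about 120 mm apart; its underside is 2 mm above the bench. Floor top 4 mm and rim top 8 mm above the origin, rim 4 mm thick. Origin: centre of the underside; x along its length, y across, z up.
- tray_yellow: shallow tray fixed to the bench, thin black rim and a floor of one plain colour: yellow floor, inside 130 x 84 mm (x, y), lying on a thin grey bench mat with two other trays of that size, centres about 120 mm apart; its underside is 2 mm above the bench. Floor top 4 mm and rim top 8 mm above the origin, rim 4 mm thick. Origin: centre of the underside; x along its length, y across, z up.
- tray_white: shallow tray fixed to the bench, thin black rim and a floor of one plain colour: white floor, the longest of the trays, inside 190 x 84 mm (x, y), lying directly on the bench on the other side of the mat from the stack. Floor top 4 mm and rim top 8 mm above the origin, rim 4 mm thick. Origin: centre of the underside; x along its length, y across, z up.
- bottle: bystander: small upright green bottle with an orange cap, 44 mm in diameter, 110 mm high, loose. Origin: centre of its underside, z up.
- scraper: bystander: print scraper (spatula) lying loose on the bench at the far side, 200 mm long. Origin: on the bench near its middle; x along its length towards the blade.
There are look-alikes about, which are no part of the job. What is shaped like the bridge but pink or turquoise is not meant.

How it is judged:
On the way, in this order (a step that is already met when the one before it is completed fails the run):
1. the red gear and the blue knob stand released in the red and the blue tray (horizontal distance between gear and tray_red below 0.015 m and z of gear in the frame of tray_red between 0.001 and 0.008 m and angle between each of gear, knob's own z axis and vertical below 0.08 rad and contact force between each of gear, knob and the fingers below 0.01 N and horizontal distance between knob and tray_blue below 0.015 m and z of knob in the frame of tray_blue between 0.001 and 0.008 m), for 0.2 s.
2. then the yellow case lies released in the yellow tray (horizontal distance between case and tray_yellow below 0.015 m and z of case in the frame of tray_yellow between 0.001 and 0.008 m and angle between case's own z axis and vertical below 0.08 rad and contact force between case and the fingers below 0.01 N), for 0.2 s.
3. then the white bridge stands released in the white tray (horizontal distance between bridge and tray_white below 0.015 m and z of bridge in the frame of tray_white between 0.001 and 0.008 m and angle between bridge's own z axis and vertical below 0.08 rad and contact force between bridge and the fingers below 0.01 N), for 0.2 s.
At the end, for the whole second after the job is handed in: Gear in the red, knob in the blue, case in the yellow and bridge in the white tray: each print's centre within 15 mm of its tray's centre horizontally, resting on the tray's floor (origin 1 to 8 mm above the tray's origin), upright within 0.08 rad, not touched by the fingers, and at rest (all of step 1 and all of step 2 and all of step 3 and linear speed of each of bridge, case, gear, knob below 0.02 m/s and angular speed of each of bridge, case, gear, knob below 0.2 rad/s).
It fails at once if a print is dropped or knocked off: it moves faster than 0.6 m/s while the fingers do not touch it (a fall of about 2 cm) ((contact force between bridge and the fingers below 0.01 N and linear speed of bridge above 0.6 m/s) or (contact force between case and the fingers below 0.01 N and linear speed of case above 0.6 m/s) or (contact force between gear and the fingers below 0.01 N and linear speed of gear above 0.6 m/s) or (contact force between knob and the fingers below 0.01 N and linear speed of knob above 0.6 m/s)).
It fails at once if the case is moved while a print still stands on it (distance of case from where it was at the start of the episode above 0.03 m and (contact force between case and gear above 0.02 N or contact force between case and knob above 0.02 N)).
It fails at once if the bridge is moved while the case still lies on it (distance of bridge from where it was at the start of the episode above 0.03 m and contact force between bridge and case above 0.02 N).
It fails at once if the bottle or the scraper is shifted by more than 20 mm (distance of any of bottle, scraper from where it was at the start of the episode above 0.02 m).
It also fails if it takes over 109 s, if anything falls off the work surface, if the arm or the gripper's body presses on something with over 40 N, if the wrist force passes 120 N, or if a joint passes its speed limit or range.

## Working session

There is one attempt and no reset: what is moved stays moved. The work goes in short steps, Python scripts to look and compute and a tool call to move; the robot and the scene stay as the last step left them, time stands still between calls to the robot, and variables do not carry over. Pictures are saved under pics/ and viewed, at most 14 in all, crops included, and the job is handed in when it is done.

Besides the shell and the picture viewer there is one more tool, called after "Request:" by a JSON object that holds its "fn" and its "kwargs". jog_arm: Moves the arm, as the interface text tells. Shift numbers are shares of 0.08 m and turn numbers shares of 90 degrees, none past 1 either way. Its arguments: {"type":"object","properties":{"plan":{"type":"array"},"squeeze":{"type":"number"}},"required":["plan"]}

```bash
mkdir -p pics; python3 - <<'E'
from cell import readout,cams,robot
import cv2
for n in("scene","top"):
    cv2.imwrite(f"pics/{n}0.png",cams.read_camera(n)); c=cams.calibration(n); print(n,c)
print(readout.observe())
E
```

```text
scene {'K': array([[516.56571018,   0.        , 281.38284824],
       [  0.        , 516.56571018, 208.44904879],
       [  0.        ,   0.        ,   1.        ]]), 'k1': -0.0759203975519184, 'world_from_camera': array([[-0.60972637,  0.45921972, -0.64602709,  1.4078512 ],
       [ 0.79242077,  0.37107758, -0.48411854,  0.46398905],
       [ 0.01740939, -0.80710512, -0.59015103,  0.86635713],
       [ 0.        ,  0.        ,  0.        ,  1.        ]])}
top {'K': array([[382.23761557,   0.        , 274.62737652],
       [  0.        , 382.23761557, 205.59769447],
       [  0.        ,   0.        ,   1.        ]]), 'k1': 0.01648069657062112, 'world_from_camera': array([[ 0.01874377, -0.98817482,  0.15218144,  0.37209073],
       [-0.99980551, -0.01945857, -0.00320897, -0.15961178],
       [ 0.00613225, -0.1520917 , -0.98834736,  1.05070668],
       [ 0.        ,  0.        ,  0.        ,  1.        ]])}
{'time': 0.1, 'qpos': array([-1.46200065e+00,  3.42641339e-01,  1.52492233e+00,  2.00925733e-05,
        1.27538222e+00, -1.45997104e-01]), 'qvel': array([ 1.98425686e-03,  4.05715760e-04, -3.61512924e-03,  3.24849603e-05,
       -5.16316583e-05, -2.25099267e-05]), 'joint_efforts': array([ 1.34045338e-03, -4.32002878e+01, -2.44694817e+01,  7.18088890e-02,
        5.25118271e-02, -5.02151545e-05]), 'tool_pos': array([ 0.13231333, -0.50768401,  0.22612024]), 'tool_rot': array([-3.14025661e+00, -2.15876564e-04,  2.54786770e-01]), 'contact_force': array([-0.00673329, -0.12586546, -0.32594936]), 'torque': array([-0.05151844, -0.03318004,  0.01618101]), 'grip_force': 0.0, 'opening': 0.0916970788380964}
```

View pics/scene0.png

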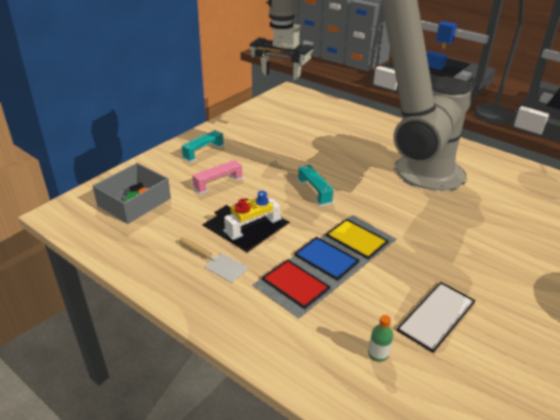

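View pics/top0.png

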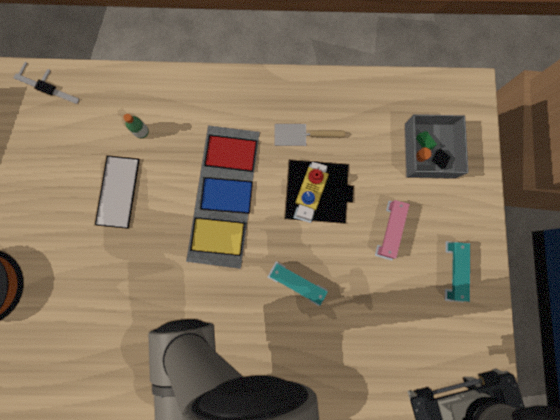

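Scene view: the pile is at (247,215), the trays at red (296,283), blue (326,257), yellow (357,238) and white (437,315). The bottle is at (381,340) and the scraper at (215,260).

Top view: the gear is at (316,175), the knob at (309,198), the case between them, and the white bridge ends at (320,168) and (304,213). The bridge look-alikes are pink (395,230) and turquoise (300,283) and (458,272). The box clutter at (430,150) and the trays' own red, blue and yellow floors could also be mistaken for prints. I choose the stack on the black plate.

```bash
cat > h.py <<'E'
import numpy as np,cv2
from cell import cams,readout
C={n:cams.calibration(n) for n in("scene","top")}
def rays(n,px):
    c=C[n]; d=np.array([c["k1"],0,0,0,0.])
    s=cv2.undistortPoints(np.asarray(px,float).reshape(-1,1,2),c["K"],d).reshape(-1,2)
    T=c["world_from_camera"]; v=np.c_[s,np.ones(len(s))]@T[:3,:3].T
    return T[:3,3],v/np.linalg.norm(v,axis=1)[:,None]
def plane(n,px,z):
    o,v=rays(n,px); return (o+v*((z-o[2])/v[:,2])[:,None])[:,:2]
def proj(n,P):
    c=C[n]; W=np.linalg.inv(c["world_from_camera"]); q=np.atleast_2d(P)@W[:3,:3].T+W[:3,3]
    s=q[:,:2]/q[:,2:]; s=s*(1+c["k1"]*(s**2).sum(1))[:,None]
    return s@c["K"][:2,:2].T+c["K"][:2,2]
def tri(pa,pb):
    (o1,a),(o2,b)=rays("scene",[pa]),rays("top",[pb]); a,b=a[0],b[0]
    t=np.linalg.lstsq(np.c_[a,-b],o2-o1,rcond=None)[0]
    p,q=o1+a*t[0],o2+b*t[1]; return (p+q)/2,np.linalg.norm(p-q)
HUE={"red":((0,8),(172,180)),"blue":((105,125),),"yellow":((22,33),)}
def blobs(im,col,amin=15):
    h=cv2.cvtColor(im,cv2.COLOR_BGR2HSV)
    if col=="white": m=((h[...,1]<45)&(h[...,2]>125)).astype(np.uint8)
    else: m=sum(((h[...,0]>=a)&(h[...,0]<=b)) for a,b in HUE[col])>0; m=(m&(h[...,1]>150)&(h[...,2]>70)).astype(np.uint8)
    k,l,st,ce=cv2.connectedComponentsWithStats(m)
    return [(st[i,4],ce[i],st[i,:4],(l==i).astype(np.uint8)) for i in range(1,k) if st[i,4]>=amin]
def rect(n,m,z):
    c=max(cv2.findContours(m,0,cv2.CHAIN_APPROX_NONE)[0],key=len)[:,0]
    return cv2.minAreaRect(plane(n,c,z).astype(np.float32))
E
python3 - <<'E'
from h import *
np.set_printoptions(precision=4,suppress=True)
I={n:cv2.imread(f"pics/{n}0.png") for n in C}
for n in C:
  for c in("red","blue","yellow","white"):
    for a,ce,st,m in blobs(I[n],c):
      x,y=ce
      if (n=="top" and 90<x<360 and 120<y<280) or (n=="scene" and 200<x<480 and 180<y<360):
        print(n,c,a,ce,st,[np.round(v,4) for v in rect(n,m,.006)] if a>300 else "")
a=cv2.resize(I["scene"][175:255,195:300],None,fx=5,fy=5,interpolation=cv2.INTER_CUBIC)
b=cv2.resize(I["top"][155:227,280:356],None,fx=3.6,fy=400/72,interpolation=cv2.INTER_CUBIC)
b=cv2.resize(I["top"][155:235,280:335],(275,400),interpolation=cv2.INTER_CUBIC)
cv2.imwrite("pics/crop1.png",np.hstack([a,b]))
E
```

```text
scene red 141 [241.9433 205.6738] [235 199  15  13] 
scene red 1413 [295.6327 282.6582] [265 261  62  44] [array([ 0.679 , -0.0369]), array([0.1318, 0.0858]), np.float64(84.0457)]
scene blue 77 [261.8571 198.7662] [257 192  10  12] 
scene blue 1146 [326.6213 257.2312] [298 239  58  38] [array([ 0.5578, -0.0293]), array([0.1295, 0.0845]), np.float64(86.4181)]
scene yellow 356 [252.9073 210.4663] [230 199  43  23] [array([ 0.5178, -0.3085]), array([0.0779, 0.1148]), np.float64(72.4788)]
scene yellow 1062 [356.9124 237.8023] [329 220  57  37] [array([ 0.4435, -0.0093]), array([0.1333, 0.0879]), np.float64(85.2054)]
scene white 22 [200.1364 190.9091] [193 187  15   7] 
scene white 162 [273.9136 211.8086] [264 197  18  25] 
scene white 24 [326.25  203.375] [318 200  16   6] 
scene white 327 [234.3119 225.9266] [225 215  36  24] [array([ 0.6022, -0.2779]), array([0.0987, 0.0965]), np.float64(32.1687)]
scene white 624 [225.9215 267.1603] [206 254  41  28] [array([ 0.743 , -0.2069]), array([0.0621, 0.1018]), np.float64(0.7776)]
scene white 44 [346.6818 277.6364] [331 266  31  26] 
scene whit
[... 538 characters left out ...]
9 [308.0112 198.1236] [303 193  11  11] 
top yellow 366 [311.6503 188.9508] [295 167  34  43] [array([ 0.5845, -0.2646]), array([0.0623, 0.1095]), np.float64(70.6425)]
top yellow 1108 [215.7211 235.3863] [192 219  52  36] [array([ 0.4459, -0.0082]), array([0.1318, 0.0869]), np.float64(85.184)]
top white 689 [290.2075 134.4761] [275 124  35  22] [array([ 0.7387, -0.2086]), array([0.0622, 0.0969]), np.float64(1.1741)]
top white 1959 [117.0801 191.9423] [ 97 157  40  70] [array([0.5647, 0.2735]), array([0.081 , 0.1891]), np.float64(85.1889)]
top white 86 [318.3488 166.1977] [310 162  17  10] 
top white 235 [303.7532 213.3574] [294 205  20  18] 
top white 47 [272.1064 271.8936] [267 262  11  20]
```

View pics/crop1.png

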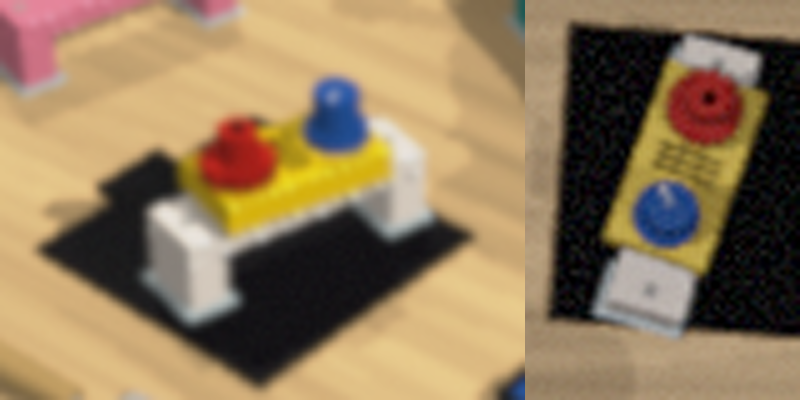

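Crop: red gear hub top near the scene pixel (242.6,200) and top pixel (316.6,174.4). The blue knob top is near (262,192) and (308,196). Both stand on the yellow case on the white bridge, so the choice is confirmed.

```bash
python3 - <<'E'
from h import *
np.set_printoptions(precision=4,suppress=True)
I={n:cv2.imread(f"pics/{n}0.png") for n in C}
for k,a,b in [("gear hub top",(242.6,200.4),(316.6,174.4)),("knob top",(261.8,191.8),(308.2,196.2)),
 ("caseNW",(241.4,217.4),(309.4,167.4)),("caseSW",(273.4,204.6),(296,203)),("caseNE",(231,207),(329,173.4)),
 ("red",(295.6,282.7),(230.5,152.7)),("blue",(326.6,257.2),(226.3,195.1)),("yel",(356.9,237.8),(217.5,236.5)),("whi",(435.8,315.5),(117.1,191.9))]:
    print(k,*tri(a,b))
# expected consistency
for n in C:
  B=[b for b in blobs(I[n],"yellow") if (b[1][0]>290 if n=="top" else b[1][0]<300)][0]
  m=B[3].copy()
  for c in("red","blue"):
    for b in blobs(I[n],c):
      if b[0]<200: m|=b[3]
  if n=="top":
    m=cv2.morphologyEx(m,cv2.MORPH_CLOSE,np.ones((5,5)));print("case",rect(n,m,.070), B[1])
  for col,z in(("red",.098),("blue",.100)):
    for b in blobs(I[n],col):
      if b[0]<200: # columnar blob; topmost rows
        print(n,col,b[1],"onplane base/top",plane(n,[b[1]],.08)[0])
# white bridge in top view: end pieces
W=[b for b in blobs(I["top"],"white") if 290<b[1][0]<330 and 160<b[1][1]<230]
mm=W[0][3]|W[1][3]
c=np.vstack([cv2.findContours(w[3],0,1)[0][0][:,0] for w in W])
print("bridge",cv2.minAreaRect(plane("top",c,.05).astype(np.float32)))
E
```

```text
gear hub top [ 0.601  -0.2675  0.097 ] 0.0025013656436777753
knob top [ 0.5443 -0.2475  0.1017] 0.0014838456907177117
caseNW [ 0.6268 -0.2513  0.0653] 0.004145657959413473
caseSW [ 0.5318 -0.2187  0.0666] 0.0007594765798118542
caseNE [ 0.6109 -0.3024  0.0662] 0.00564680063702651
red [ 0.681  -0.035   0.0061] 0.0016390847541458112
blue [ 0.5594 -0.0278  0.0061] 0.001472359810630085
yel [ 0.4443 -0.0081  0.0052] 0.001354162438830103
whi [0.5643 0.2736 0.0013] 0.0034861176605683842
scene red [241.9433 205.6738] onplane base/top [ 0.6017 -0.2681]
scene blue [361.129   11.5806] onplane base/top [-1.2124 -0.9719]
scene blue [308.6667  22.4167] onplane base/top [-0.8422 -1.0709]
scene blue [331.3478  49.6522] onplane base/top [-0.5626 -0.7489]
scene blue [261.8571 198.7662] onplane base/top [ 0.5451 -0.2477]
case ((0.5715752840042114, -0.25825393199920654), (0.05851822718977928, 0.10306741297245026), 70.6425552368164) [311.6503 188.9508]
top red [315.4904 176.1401] onplane base/top [ 0.6012 -0.2676]
top blue [308.0112 198.1236] onplane base/top [ 0.5427 -0.2485]
bridge ((0.5661985278129578, -0.2566733658313751), (0.044807154685258865, 0.16112087666988373), 74.1962890625)
```

Request:
{"fn": "jog_arm", "kwargs": {"plan": [[0.976,0.5,0,-0.19,1],[0.976,0.5,0,-0.19,1],[0.976,0.5,0,-0.19,1]], "squeeze": 10}}

```text
time: 0.4
tool_pos: [0.2134, -0.4658, 0.2264]
tool_rot: [-3.14, -0.001, -0.045]
contact_force: [-0.5, -0.8, -0.2]
opening: 0.0918
grip_force: 0.0
```

Request:
{"fn": "jog_arm", "kwargs": {"plan": [[0.976,0.5,0,-0.188,1],[0.976,0.5,0,-0.188,1],[0.976,0.5,0,-0.188,1]]}}

```text
time: 0.7
tool_pos: [0.2911, -0.4263, 0.2265]
tool_rot: [-3.141, -0.0, -0.338]
contact_force: [-0.4, -0.3, 0.3]
opening: 0.0919
grip_force: 0.0
```

Request:
{"fn": "jog_arm", "kwargs": {"plan": [[0.976,0.5,0,0,1],[0.976,0.5,0,0,1],[0.976,0.5,0,0,1]]}}

```text
time: 1.0
tool_pos: [0.3688, -0.3867, 0.2264]
tool_rot: [-3.141, -0.0, -0.333]
contact_force: [-0.2, -0.2, -0.4]
opening: 0.0915
grip_force: 0.0
```

Request:
{"fn": "jog_arm", "kwargs": {"plan": [[0.976,0.5,0,0,1],[0.976,0.5,0,0,1],[0.976,0.5,0,0,1]]}}

```text
time: 1.3
tool_pos: [0.4465, -0.3472, 0.2262]
tool_rot: [-3.141, -0.0, -0.334]
contact_force: [-1.1, -0.6, 0.2]
opening: 0.0919
grip_force: 0.0
```

Request:
{"fn": "jog_arm", "kwargs": {"plan": [[0.976,0.5,0,0,1],[0.976,0.5,0,0,1],[0.976,0.5,0,0,1]]}}

```text
time: 1.6
tool_pos: [0.5244, -0.3075, 0.226]
tool_rot: [-3.141, -0.0, -0.335]
contact_force: [-0.4, -0.2, 0.4]
opening: 0.0918
grip_force: 0.0
```

Request:
{"fn": "jog_arm", "kwargs": {"plan": [[0.976,0.5,-0.3,0,1],[0.976,0.5,-0.3,0,1],[0.976,0.5,-0.3,0,1],[0.976,0.5,-0.3,0,1]]}}

```text
time: 2.0
tool_pos: [0.5996, -0.2694, 0.2017]
tool_rot: [3.141, 0.002, -0.338]
contact_force: [0.3, -0.1, 0.9]
opening: 0.0921
grip_force: 0.0
```

Request:
{"fn": "jog_arm", "kwargs": {"plan": [[0,0,-0.5,0,1],[0,0,-1,0,1],[0,0,-1,0,1],[0,0,-1,0,1],[0,0,-1,0,1]]}}

```text
time: 2.5
tool_pos: [0.6015, -0.2698, 0.1258]
tool_rot: [3.14, -0.004, -0.34]
contact_force: [0.3, 0.6, 0.6]
opening: 0.0918
grip_force: 0.0
```

```bash
python3 - <<'E'
from h import *
s=readout.observe();print(s["tool_pos"],s["tool_rot"])
a=cams.read_camera("scene")[150:250,190:310];b=cams.read_camera("top")[140:240,260:360]
cv2.imwrite("pics/c2.png",np.hstack([cv2.resize(a,(430,360),interpolation=2),cv2.resize(b,(360,360),interpolation=2)]))
E
```

```text
[ 0.60150016 -0.26978659  0.12580187] [ 3.1403569  -0.00446004 -0.33978703]
```

View pics/c2.png

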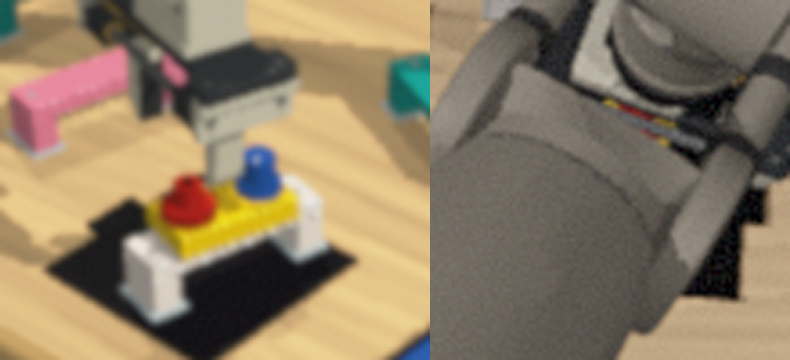

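The gripper sits above the stack. One finger tip shows at about scene (253,200), and the gear and knob are undisturbed at (242,205) and (262,198). I'll check that tip against its prediction.

```bash
python3 - <<'E'
from h import *
p=np.array([.6015,-.2698,.1258]);d=np.array([np.cos(1.231),np.sin(1.231),0])
print(proj("scene",[p,p+.046*d,p+.065*d,p-.046*d]))
E
```

```text
[[241.00345531 190.80566417]
 [250.09564894 199.69251814]
 [253.98245705 203.49093152]
 [232.33782225 182.33385789]]
```

Request:
{"fn": "jog_arm", "kwargs": {"plan": [[0,0.02,-0.3,0,1],[0,0.02,-0.5,0,1],[0,0.02,-0.5,0,1],[0,0.02,-0.5,0,1]]}}

```text
time: 3.0
tool_pos: [0.6014, -0.2668, 0.0841]
tool_rot: [3.141, -0.002, -0.339]
contact_force: [-0.2, -0.0, 0.1]
opening: 0.0918
grip_force: 0.0
```

Request:
{"fn": "jog_arm", "kwargs": {"plan": [[0,0,0,0,-1],[0,0,0,0,-1],[0,0,0,0,-1],[0,0,0,0,-1],[0,0,0,0,-1],[0,0,0,0,-1],[0,0,0,0,-1],[0,0,0,0,-1],[0,0,0,0,-1],[0,0,0,0,-1]], "squeeze": 12}}

```text
time: 4.0
tool_pos: [0.6008, -0.2665, 0.0827]
tool_rot: [3.141, 0.0, -0.339]
contact_force: [0.5, 0.3, 0.5]
opening: 0.0215
grip_force: 12.0
```

Request:
{"fn": "jog_arm", "kwargs": {"plan": [[0,0,0.2,0,-1],[0,0,0.6,0,-1],[0,0,0.6,0,-1],[0,0,0.6,0,-1]]}}

```text
time: 4.4
tool_pos: [0.6012, -0.2666, 0.1315]
tool_rot: [3.141, -0.002, -0.339]
contact_force: [0.4, 0.2, -1.4]
opening: 0.0216
grip_force: 12.0
```

Request:
{"fn": "jog_arm", "kwargs": {"plan": [[0.16,0.48,0,0,-1],[0.332,0.963,0,0,-1],[0.332,0.963,0,0,-1],[0.332,0.963,0,0,-1]]}}

```text
time: 4.8
tool_pos: [0.6271, -0.1884, 0.1295]
tool_rot: [3.141, 0.002, -0.337]
contact_force: [1.2, -0.5, -0.2]
opening: 0.0218
grip_force: 12.0
```

Request:
{"fn": "jog_arm", "kwargs": {"plan": [[0.16,0.48,0,0,-1],[0.332,0.963,0,0,-1],[0.332,0.963,0,0,-1],[0.332,0.963,0,0,-1]]}}

```text
time: 5.2
tool_pos: [0.6536, -0.1129, 0.13]
tool_rot: [3.141, 0.001, -0.338]
contact_force: [-0.2, -0.6, -0.1]
opening: 0.0212
grip_force: 12.0
```

Request:
{"fn": "jog_arm", "kwargs": {"plan": [[0.16,0.48,0,0,-1],[0.332,0.963,0,0,-1],[0.332,0.963,0,0,-1],[0.332,0.963,0,0,-1],[0.332,0.963,0,0,-1]]}}

```text
time: 5.7
tool_pos: [0.68, -0.0377, 0.1305]
tool_rot: [3.141, 0.001, -0.341]
contact_force: [-1.2, -0.4, -0.0]
opening: 0.0216
grip_force: 12.0
```

Request:
{"fn": "jog_arm", "kwargs": {"plan": [[0,0,-0.4,0,-1],[0,0,-0.7,0,-1],[0,0,-1,0,-1],[0,0,-1,0,-1],[0,0,-1,0,-1]]}}

```text
time: 6.2
tool_pos: [0.6804, -0.0368, 0.0511]
tool_rot: [3.141, 0.0, -0.341]
contact_force: [-0.3, 0.2, -0.0]
opening: 0.0212
grip_force: 12.0
```

```bash
python3 - <<'E'
from h import *
s=readout.observe();print(s["tool_pos"],s["tool_rot"],s["opening"])
a=cams.read_camera("scene")[190:310,220:380]
cv2.imwrite("pics/c3.png",cv2.resize(a,(640,480),interpolation=2))
for b in blobs(cams.read_camera("scene"),"red"): print(b[:3])
E
```

```text
[ 0.68039812 -0.03684925  0.05105543] [ 3.14128169e+00  2.85466784e-04 -3.40720953e-01] 0.021178338718349544
(np.int32(1320), array([295.66363636, 283.55075758]), array([265, 261,  62,  44], dtype=int32))
```

View pics/c3.png

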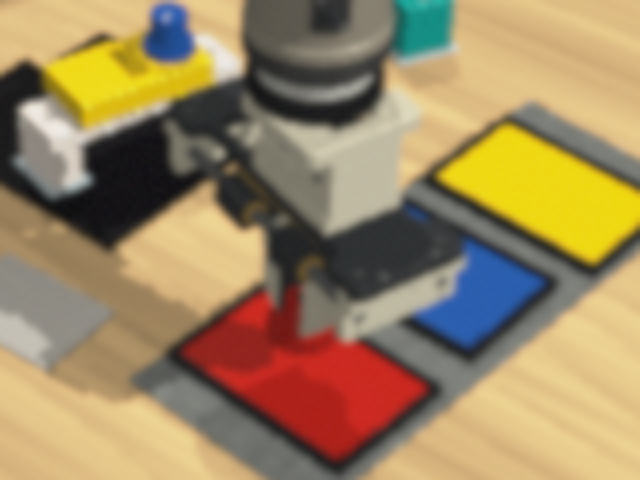

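The gear hangs between the fingers at crop (300,320), over the red tray. The rest of the pile is unmoved. Lowering.

Request:
{"fn": "jog_arm", "kwargs": {"plan": [[0,0.02,-0.2,0,-1],[0,0.02,-0.34,0,-1],[0,0.02,-0.37,0,-1],[0,0.02,-0.38,0,-1],[0,0.02,-0.39,0,-1],[0,0.02,-0.39,0,-1]]}}

```text
time: 6.9
tool_pos: [0.6807, -0.0337, 0.0198]
tool_rot: [-3.142, -0.0, -0.339]
contact_force: [0.3, -0.3, 0.4]
opening: 0.0216
grip_force: 12.0
```

Request:
{"fn": "jog_arm", "kwargs": {"plan": [[0,0,-0.01,0,-1],[0,0,-0.015,0,-1],[0,0,-0.015,0,-1]]}}

```text
time: 7.2
tool_pos: [0.6807, -0.0338, 0.0187]
tool_rot: [-3.142, -0.001, -0.339]
contact_force: [-0.0, -0.8, 1.1]
opening: 0.0213
grip_force: 12.0
```

Request:
{"fn": "jog_arm", "kwargs": {"plan": [[0,0,-0.01,0,-1],[0,0,-0.01,0,-1]]}}

```text
time: 7.4
tool_pos: [0.6808, -0.0338, 0.0187]
tool_rot: [-3.142, -0.001, -0.339]
contact_force: [-1.8, 0.6, 6.3]
opening: 0.0214
grip_force: 12.0
```

Request:
{"fn": "jog_arm", "kwargs": {"plan": [[0,0,-0.01,0,-1],[0,0,-0.01,0,-1]]}}

```text
time: 7.6
tool_pos: [0.6808, -0.0338, 0.0186]
tool_rot: [3.142, -0.001, -0.339]
contact_force: [-4.0, -0.2, 9.8]
opening: 0.0216
grip_force: 12.0
```

Request:
{"fn": "jog_arm", "kwargs": {"plan": [[0,0,0.01,0,0.3],[0,0,0.01,0,0.3],[0,0,0.01,0,0.3],[0,0,0.01,0,0.3],[0,0,0.01,0,0.3],[0,0,0.3,0,0.3],[0,0,0.7,0,0.3],[0,0,1,0,0.3],[0,0,1,0,0.3]]}}

```text
time: 8.5
tool_pos: [0.6829, -0.0341, 0.101]
tool_rot: [-3.14, -0.008, -0.339]
contact_force: [0.2, -0.2, -0.1]
opening: 0.0596
grip_force: 0.0
```

Request:
{"fn": "jog_arm", "kwargs": {"plan": [[0,0,0.5,0,0.7],[-0.57,-0.9,0.5,0,0.7],[-0.57,-0.9,0.5,0,0.7],[-0.57,-0.9,0.5,0,0.7]]}}

```text
time: 8.9
tool_pos: [0.6325, -0.1092, 0.1358]
tool_rot: [3.14, 0.002, -0.343]
contact_force: [0.9, 0.6, -0.1]
opening: 0.0782
grip_force: 0.0
```

```bash
python3 - <<'E'
from h import *
s=readout.observe();print(s["tool_pos"],s["opening"])
a=cams.read_camera("scene");b=cams.read_camera("top")
cv2.imwrite("pics/c4.png",np.hstack([cv2.resize(a[190:310,220:340],(400,400),interpolation=2),cv2.resize(b[120:240,190:310],(400,400),interpolation=2)]))
for n,i in(("scene",a),("top",b)):
  for q in blobs(i,"blue"): print(n,q[:3])
E
```

```text
[ 0.63250915 -0.10923095  0.13578538] 0.07816172696479963
scene (np.int32(30450), array([99.07385878, 79.31763547]), array([  0,   0, 204, 196], dtype=int32))
scene (np.int32(24), array([308.66666667,  22.41666667]), array([305,  21,   8,   4], dtype=int32))
scene (np.int32(216), array([444.11574074,  32.76851852]), array([437,  22,  15,  21], dtype=int32))
scene (np.int32(309), array([434.17152104,  60.26537217]), array([423,  52,  23,  18], dtype=int32))
scene (np.int32(80), array([261.975 , 198.6125]), array([257, 192,  10,  12], dtype=int32))
scene (np.int32(1136), array([326.57834507, 257.18838028]), array([298, 239,  58,  38], dtype=int32))
top (np.int32(88), array([307.95454545, 198.15909091]), array([303, 193,  11,  11], dtype=int32))
top (np.int32(42), array([246.64285714, 207.33333333]), array([243, 200,   7,  13], dtype=int32))
```

View pics/c4.png

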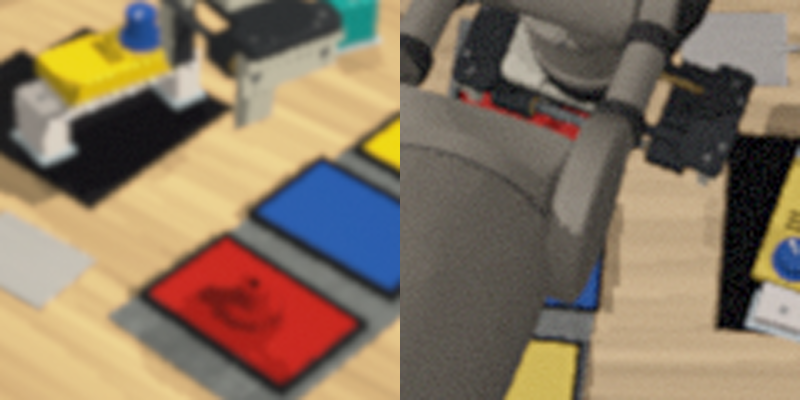

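The gear stands upright in the middle of the red tray (hub hole at scene ≈(295.6,275)), and the knob hasn't moved.

Request:
{"fn": "jog_arm", "kwargs": {"plan": [[-0.555,-0.868,0,0,1],[-0.555,-0.868,0,0,1],[-0.555,-0.868,0,0,1]]}}

```text
time: 9.3
tool_pos: [0.5893, -0.1771, 0.1359]
tool_rot: [3.141, 0.002, -0.341]
contact_force: [0.5, 0.6, -0.4]
opening: 0.0912
grip_force: 0.0
```

Request:
{"fn": "jog_arm", "kwargs": {"plan": [[-0.555,-0.868,0,0,1],[-0.555,-0.868,0,0,1],[-0.555,-0.868,0,0,1],[-0.555,-0.868,0,0,1],[-0.555,-0.868,0,0,1]]}}

```text
time: 9.8
tool_pos: [0.5471, -0.2431, 0.1364]
tool_rot: [-3.141, 0.0, -0.337]
contact_force: [-0.2, 0.3, 0.5]
opening: 0.0921
grip_force: 0.0
```

```bash
python3 - <<'E'
from h import *
print(plane("scene",[(295.6,275.2)],.034),readout.observe()["tool_pos"])
E
```

```text
[[ 0.68425222 -0.03279026]] [ 0.54713869 -0.24305697  0.13638297]
```

Request:
{"fn": "jog_arm", "kwargs": {"plan": [[-0.043,-0.061,0,0,1],[-0.043,-0.061,-0.3,0,1],[-0.043,-0.061,-0.5,0,1],[-0.043,-0.061,-0.66,0,1],[-0.043,-0.061,-0.66,0,1],[-0.043,-0.061,-0.66,0,1]]}}

```text
time: 10.4
tool_pos: [0.543, -0.2493, 0.0842]
tool_rot: [3.141, -0.0, -0.338]
contact_force: [0.4, -0.7, 0.8]
opening: 0.0916
grip_force: 0.0
```

Request:
{"fn": "jog_arm", "kwargs": {"plan": [[0,0,0,0,-1],[0,0,0,0,-1],[0,0,0,0,-1],[0,0,0,0,-1],[0,0,0,0,-1],[0,0,0,0,-1],[0,0,0,0,-1],[0,0,0,0,-1],[0,0,0,0,-1],[0,0,0,0,-1]], "squeeze": 12}}

```text
time: 11.4
tool_pos: [0.5427, -0.2495, 0.0839]
tool_rot: [3.142, 0.0, -0.339]
contact_force: [0.6, 0.5, 0.7]
opening: 0.0257
grip_force: 12.0
```

Request:
{"fn": "jog_arm", "kwargs": {"plan": [[0,0,0.2,0,-1],[0,0,0.6,0,-1],[0,0,0.6,0,-1],[0,0,0.6,0,-1]]}}

```text
time: 11.8
tool_pos: [0.5429, -0.2496, 0.1324]
tool_rot: [3.141, -0.001, -0.339]
contact_force: [-0.5, -0.4, -0.9]
opening: 0.0259
grip_force: 12.0
```

Request:
{"fn": "jog_arm", "kwargs": {"plan": [[0.03,0.46,0,0,-1],[0.068,0.92,0,0,-1],[0.068,0.92,0,0,-1],[0.068,0.92,0,0,-1]]}}

```text
time: 12.2
tool_pos: [0.5477, -0.1751, 0.1309]
tool_rot: [3.141, 0.002, -0.337]
contact_force: [0.4, -1.1, -0.5]
opening: 0.0255
grip_force: 12.0
```

Request:
{"fn": "jog_arm", "kwargs": {"plan": [[0.03,0.46,0,0,-1],[0.068,0.92,0,0,-1],[0.068,0.92,0,0,-1],[0.068,0.92,0,0,-1]]}}

```text
time: 12.6
tool_pos: [0.5535, -0.1028, 0.1315]
tool_rot: [3.141, 0.0, -0.338]
contact_force: [-0.1, 0.2, 0.0]
opening: 0.0256
grip_force: 12.0
```

Request:
{"fn": "jog_arm", "kwargs": {"plan": [[0.03,0.46,0,0,-1],[0.068,0.92,0,0,-1],[0.068,0.92,0,0,-1],[0.068,0.92,0,0,-1],[0.068,0.92,0,0,-1]]}}

```text
time: 13.1
tool_pos: [0.5591, -0.0305, 0.1318]
tool_rot: [3.141, -0.0, -0.34]
contact_force: [0.8, -0.8, -0.0]
opening: 0.0251
grip_force: 12.0
```

Request:
{"fn": "jog_arm", "kwargs": {"plan": [[0,0,-0.4,0,-1],[0,0,-0.7,0,-1],[0,0,-1,0,-1],[0,0,-1,0,-1],[0,0,-1,0,-1]]}}

```text
time: 13.6
tool_pos: [0.5591, -0.0299, 0.0521]
tool_rot: [3.141, 0.0, -0.341]
contact_force: [0.1, -0.9, -0.8]
opening: 0.0255
grip_force: 12.0
```

Request:
{"fn": "jog_arm", "kwargs": {"plan": [[0,0.015,-0.2,0,-1],[0,0.015,-0.34,0,-1],[0,0.015,-0.37,0,-1],[0,0.015,-0.38,0,-1],[0,0.015,-0.39,0,-1],[0,0.015,-0.39,0,-1]]}}

```text
time: 14.2
tool_pos: [0.5594, -0.0276, 0.0213]
tool_rot: [-3.142, -0.001, -0.339]
contact_force: [-1.0, -0.8, 0.1]
opening: 0.0258
grip_force: 12.0
```

Request:
{"fn": "jog_arm", "kwargs": {"plan": [[0,0,-0.01,0,-1],[0,0,-0.02,0,-1],[0,0,-0.02,0,-1]]}}

```text
time: 14.5
tool_pos: [0.5593, -0.0275, 0.0198]
tool_rot: [3.142, -0.001, -0.339]
contact_force: [-0.0, 0.5, 4.7]
opening: 0.0259
grip_force: 12.0
```

Request:
{"fn": "jog_arm", "kwargs": {"plan": [[0,0,0,0,0.35],[0,0,0,0,0.35],[0,0,0,0,0.35],[0,0,0,0,0.35],[0,0,0,0,0.35],[0,0,0.3,0,0.35],[0,0,0.7,0,0.35],[0,0,1,0,0.35],[0,0,1,0,0.35]]}}

```text
time: 15.4
tool_pos: [0.5612, -0.0279, 0.1026]
tool_rot: [-3.141, -0.007, -0.339]
contact_force: [0.4, -0.2, -0.5]
opening: 0.0624
grip_force: 0.0
```

Request:
{"fn": "jog_arm", "kwargs": {"plan": [[0,0,0.5,0,1],[0,-0.7,0.5,0,1],[0,-0.7,0.5,0,1],[0,-0.7,0.5,0,1],[0,-0.7,0.5,0,1]]}}

```text
time: 15.9
tool_pos: [0.5583, -0.0829, 0.138]
tool_rot: [-3.141, 0.002, -0.339]
contact_force: [-0.4, -0.7, -0.6]
opening: 0.0914
grip_force: 0.0
```

```bash
python3 - <<'E'
from h import *
np.set_printoptions(precision=4,suppress=True)
s=readout.observe();print(s["tool_pos"],s["opening"])
a=cams.read_camera("scene");b=cams.read_camera("top")
cv2.imwrite("pics/scene5.png",a);cv2.imwrite("pics/top5.png",b)
cv2.imwrite("pics/c5.png",np.hstack([cv2.resize(a[180:310,220:350],(400,400),interpolation=2),cv2.resize(b[150:230,275:355],(400,400),interpolation=2)]))
for q in blobs(b,"yellow"):
  if q[1][0]>285:
    print(q[:3],rect("top",q[3],.070))
W=[q for q in blobs(b,"white") if 285<q[1][0]<330 and 158<q[1][1]<230]
for w in W: print("w",w[:3])
E
```

```text
[ 0.5583 -0.0829  0.138 ] 0.09136970733895064
(np.int32(594), array([312.3754, 185.2694]), array([295, 167,  34,  43], dtype=int32)) ((0.5718028545379639, -0.2585945725440979), (0.05805465951561928, 0.10350262373685837), 70.89798736572266)
w (np.int32(88), array([318.6477, 166.4091]), array([311, 162,  16,  10], dtype=int32))
w (np.int32(246), array([303.8008, 213.4756]), array([294, 205,  20,  18], dtype=int32))
```

View pics/c5.png

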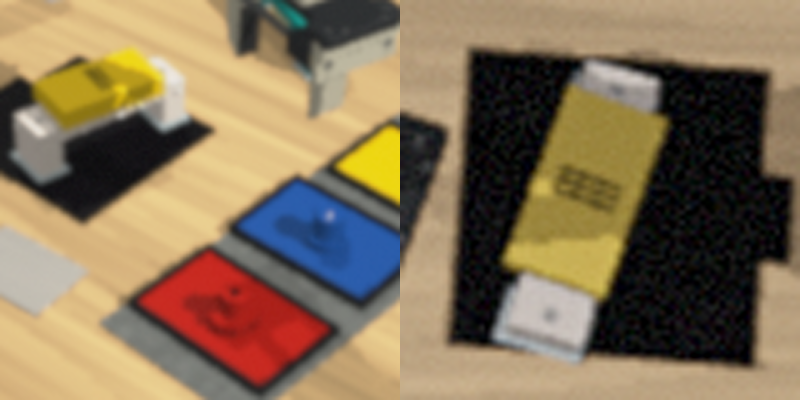

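Gear and knob both stand in their trays; the knob is at crop (322,220), about scene (325,252). The yellow case sits clear on the bridge. Moving to the case.

Request:
{"fn": "jog_arm", "kwargs": {"plan": [[0.061,-0.734,0,0,1],[0.061,-0.734,0,0,1],[0.061,-0.734,0,0,1]]}}

```text
time: 16.3
tool_pos: [0.5638, -0.1428, 0.1387]
tool_rot: [-3.142, 0.001, -0.341]
contact_force: [-0.9, -0.2, 0.4]
opening: 0.0917
grip_force: 0.0
```

Request:
{"fn": "jog_arm", "kwargs": {"plan": [[0.061,-0.734,0,0,1],[0.061,-0.734,0,0,1],[0.061,-0.734,0,0,1]]}}

```text
time: 16.6
tool_pos: [0.5686, -0.2009, 0.1387]
tool_rot: [-3.141, 0.001, -0.34]
contact_force: [0.3, 0.5, -0.2]
opening: 0.0921
grip_force: 0.0
```

Request:
{"fn": "jog_arm", "kwargs": {"plan": [[0.061,-0.734,0,0,1],[0.061,-0.734,0,0,1],[0.061,-0.734,0,0,1],[0.061,-0.734,0,0,1],[0.061,-0.734,0,0,1]]}}

```text
time: 17.1
tool_pos: [0.5737, -0.2576, 0.1391]
tool_rot: [-3.141, 0.001, -0.337]
contact_force: [1.1, 0.6, -0.3]
opening: 0.0918
grip_force: 0.0
```

Request:
{"fn": "jog_arm", "kwargs": {"plan": [[0,-0.015,-0.3,0,1],[0,-0.015,-0.6,0,1],[0,-0.015,-0.85,0,1],[0,-0.015,-1,0,1],[0,-0.015,-1,0,1],[0,-0.015,-1,0,1]]}}

```text
time: 17.7
tool_pos: [0.5741, -0.2606, 0.0599]
tool_rot: [3.141, -0.001, -0.338]
contact_force: [0.5, -0.0, -0.1]
opening: 0.0917
grip_force: 0.0
```

Request:
{"fn": "jog_arm", "kwargs": {"plan": [[0,0,0,0,-1],[0,0,0,0,-1],[0,0,0,0,-1],[0,0,0,0,-1],[0,0,0,0,-1],[0,0,0,0,-1],[0,0,0,0,-1],[0,0,0,0,-1]], "squeeze": 20}}

```text
time: 18.5
tool_pos: [0.5737, -0.2609, 0.0593]
tool_rot: [3.141, -0.0, -0.339]
contact_force: [-1.1, -1.0, 1.6]
opening: 0.0533
grip_force: 20.0
```

Request:
{"fn": "jog_arm", "kwargs": {"plan": [[0,0,0.15,0,-1],[0,0,0.5,0,-1],[0,0,0.7,0,-1],[0,0,0.7,0,-1]]}}

```text
time: 18.9
tool_pos: [0.5751, -0.2617, 0.1185]
tool_rot: [3.14, -0.006, -0.339]
contact_force: [0.1, -0.9, -0.2]
opening: 0.0536
grip_force: 20.0
```

Request:
{"fn": "jog_arm", "kwargs": {"plan": [[-0.1,0.2,0,0.07,-1],[-0.2,0.4,0,0.14,-1],[-0.3,0.6,0,0.22,-1],[-0.404,0.789,0,0.29,-1],[-0.404,0.789,0,0.29,-1]]}}

```text
time: 19.4
tool_pos: [0.5399, -0.1957, 0.1144]
tool_rot: [-3.14, 0.002, 0.12]
contact_force: [-0.2, -0.3, -0.3]
opening: 0.0539
grip_force: 20.0
```

Request:
{"fn": "jog_arm", "kwargs": {"plan": [[-0.1,0.2,0,0.07,-1],[-0.2,0.4,0,0.14,-1],[-0.3,0.6,0,0.22,-1],[-0.404,0.789,0,0.29,-1],[-0.404,0.789,0,0.29,-1]]}}

```text
time: 19.9
tool_pos: [0.5081, -0.1335, 0.1147]
tool_rot: [-3.14, 0.001, 0.573]
contact_force: [-0.1, -0.3, -0.4]
opening: 0.0539
grip_force: 20.0
```

Request:
{"fn": "jog_arm", "kwargs": {"plan": [[-0.1,0.2,0,0.07,-1],[-0.2,0.4,0,0.14,-1],[-0.3,0.6,0,0.22,-1],[-0.404,0.789,0,0.29,-1],[-0.404,0.789,0,0.29,-1]]}}

```text
time: 20.4
tool_pos: [0.4763, -0.0709, 0.1149]
tool_rot: [-3.141, 0.0, 1.027]
contact_force: [-0.4, 0.0, -0.6]
opening: 0.0539
grip_force: 20.0
```

Request:
{"fn": "jog_arm", "kwargs": {"plan": [[-0.1,0.2,0,0.07,-1],[-0.2,0.4,0,0.14,-1],[-0.3,0.6,0,0.22,-1],[-0.404,0.789,0,0.292,-1],[-0.404,0.789,0,0.292,-1],[-0.404,0.789,0,0.292,-1]]}}

```text
time: 21.0
tool_pos: [0.4455, -0.0093, 0.1153]
tool_rot: [3.14, 0.001, 1.481]
contact_force: [0.2, -0.4, -1.7]
opening: 0.0536
grip_force: 20.0
```

```bash
python3 - <<'E'
from h import *
s=readout.observe();print(s["tool_pos"],s["tool_rot"],s["opening"])
a=cams.read_camera("scene");b=cams.read_camera("top");cv2.imwrite("pics/top6.png",b)
cv2.imwrite("pics/c6.png",np.hstack([cv2.resize(a[170:300,270:400],(400,400),interpolation=2),cv2.resize(b[150:280,170:300],(400,400),interpolation=2)]))
E
```

```text
[ 0.44551786 -0.00926812  0.11529187] [3.14015190e+00 5.48746007e-04 1.48119620e+00] 0.0535858602779534
```

View pics/c6.png

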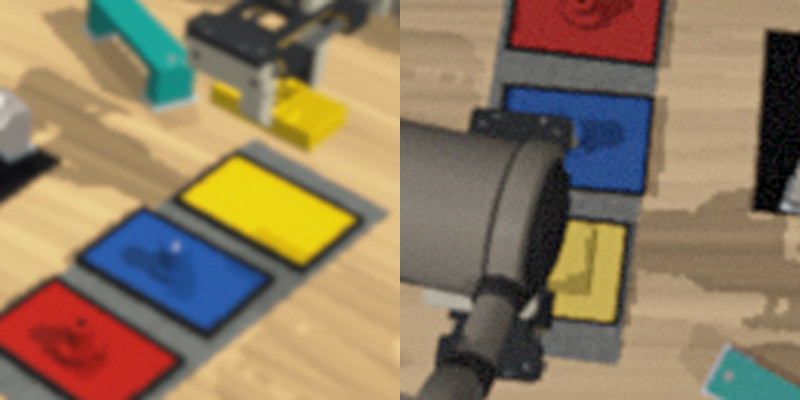

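The case is held level and lengthwise above the yellow tray, and the finger sits at about its middle. Gear and knob still stand. Lowering.

Request:
{"fn": "jog_arm", "kwargs": {"plan": [[-0.01,0.01,-0.4,0,-1],[-0.01,0.01,-0.7,0,-1],[-0.01,0.01,-1,0,-1],[-0.01,0.01,-1,0,-1],[-0.01,0.01,-1,0,-1]]}}

```text
time: 21.6
tool_pos: [0.444, -0.0081, 0.0353]
tool_rot: [-3.141, 0.0, 1.484]
contact_force: [-0.1, 0.1, -0.4]
opening: 0.0536
grip_force: 20.0
```

Request:
{"fn": "jog_arm", "kwargs": {"plan": [[0,0,-0.08,0,-1],[0,0,-0.16,0,-1],[0,0,-0.2,0,-1],[0,0,-0.225,0,-1],[0,0,-0.225,0,-1]]}}

```text
time: 22.1
tool_pos: [0.4435, -0.0075, 0.017]
tool_rot: [-3.141, -0.0, 1.486]
contact_force: [0.2, -0.1, 0.7]
opening: 0.0539
grip_force: 20.0
```

Request:
{"fn": "jog_arm", "kwargs": {"plan": [[0,0,-0.01,0,-1],[0,0,-0.02,0,-1],[0,0,-0.02,0,-1]]}}

```text
time: 22.4
tool_pos: [0.4436, -0.0076, 0.0156]
tool_rot: [3.141, 0.0, 1.486]
contact_force: [0.0, 1.3, -0.8]
opening: 0.0538
grip_force: 20.0
```

Request:
{"fn": "jog_arm", "kwargs": {"plan": [[0,0,-0.01,0,-1],[0,0,-0.01,0,-1]]}}

```text
time: 22.6
tool_pos: [0.4437, -0.0076, 0.0152]
tool_rot: [3.141, 0.0, 1.486]
contact_force: [-1.0, -0.2, 5.2]
opening: 0.0535
grip_force: 20.0
```

Request:
{"fn": "jog_arm", "kwargs": {"plan": [[0,0,-0.01,0,-1],[0,0,-0.01,0,-1]]}}

```text
time: 22.8
tool_pos: [0.4437, -0.0076, 0.0152]
tool_rot: [3.141, 0.0, 1.486]
contact_force: [-4.6, 0.2, 16.2]
opening: 0.054
grip_force: 20.0
```

Request:
{"fn": "jog_arm", "kwargs": {"plan": [[0,0,0.01,0,0.5],[0,0,0.01,0,0.5],[0,0,0.01,0,0.5],[0,0,0.01,0,0.5],[0,0,0.3,0,0.5],[0,0,0.7,0,0.5],[0,0,1,0,0.5],[0,0,1,0,0.5]]}}

```text
time: 23.6
tool_pos: [0.4455, -0.0079, 0.0965]
tool_rot: [3.136, 0.001, 1.486]
contact_force: [1.0, -0.3, -0.3]
opening: 0.0688
grip_force: 0.0
```

Request:
{"fn": "jog_arm", "kwargs": {"plan": [[0.4,-0.8,0.5,-0.4,1],[0.4,-0.8,0.5,-0.4,1],[0.4,-0.8,0.5,-0.4,1],[0.4,-0.8,0.5,-0.4,1],[0.4,-0.8,0.5,-0.4,1]]}}

```text
time: 24.1
tool_pos: [0.4751, -0.0717, 0.1329]
tool_rot: [-3.14, 0.001, 0.855]
contact_force: [-0.2, -0.4, 0.1]
opening: 0.0914
grip_force: 0.0
```

Request:
{"fn": "jog_arm", "kwargs": {"plan": [[0.4,-0.4,0,-0.4,1],[0.4,-0.4,0,-0.4,1],[0.4,-0.4,0,-0.4,1],[0.4,-0.4,0,-0.4,1],[0.4,-0.4,0,-0.4,1]]}}

```text
time: 24.6
tool_pos: [0.5071, -0.1033, 0.133]
tool_rot: [-3.141, 0.001, 0.23]
contact_force: [1.0, -0.5, -0.4]
opening: 0.0917
grip_force: 0.0
```

```bash
python3 - <<'E'
from h import *
np.set_printoptions(precision=4,suppress=True)
s=readout.observe();print(s["tool_pos"],s["tool_rot"],s["opening"])
a=cams.read_camera("scene");b=cams.read_camera("top")
cv2.imwrite("pics/scene7.png",a);cv2.imwrite("pics/top7.png",b)
cv2.imwrite("pics/c7.png",np.hstack([cv2.resize(a[180:310,220:400],(485,350),interpolation=2),cv2.resize(b[150:230,280:345],(285,350),interpolation=2)]))
for q in blobs(b,"white",60):
  if 285<q[1][0]<330 and 158<q[1][1]<230: print(q[:3],rect("top",q[3],.05))
E
```

```text
[ 0.5071 -0.1033  0.133 ] [-3.1408  0.0014  0.23  ] 0.09167092395758523
(np.int32(916), array([310.9159, 190.8908]), array([294, 162,  33,  61], dtype=int32)) ((0.5662286877632141, -0.2571830451488495), (0.046447429805994034, 0.16147924959659576), 73.87289428710938)
```

View pics/c7.png

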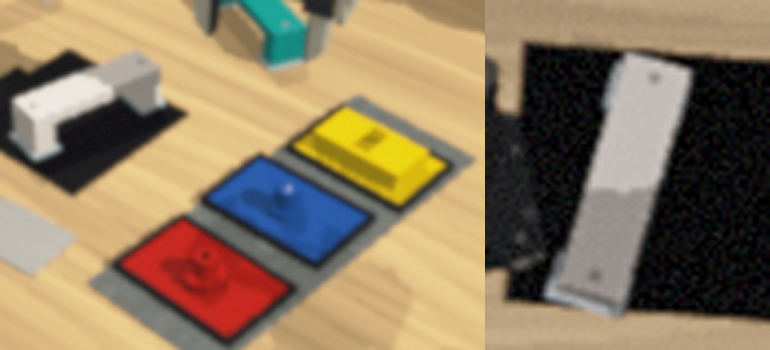

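The case lies in the yellow tray, and the bare white bridge has deck screw marks at top (318.5,167.6) and (304.9,212.9), scene (233,218.6) and (272,203).

```bash
python3 - <<'E'
from h import *
np.set_printoptions(precision=4,suppress=True)
A,B=(233,218.6),(272,203);a,b=(318.5,167.6),(304.9,212.9)
print(tri(A,a),tri(B,b))
for n,p in(("scene",[A,B]),("top",[a,b])):
  q=plane(n,p,.05);d=q[0]-q[1];print(n,q,q.mean(0),np.degrees(np.arctan2(d[1],d[0])),np.linalg.norm(d))
for n,t,bx in(("scene","yellow",0),("top","yellow",0)):
  for q in blobs(cv2.imread(f"pics/{n}7.png"),t,150): print(n,q[:3],rect(n,q[3],.006))
bot=blobs(cv2.imread("pics/top7.png"),"red",5); print([q[:2] for q in bot])
E
```

```text
(array([ 0.6305, -0.2772,  0.0512]), np.float64(0.0037354041096239188)) (array([ 0.5083, -0.243 ,  0.048 ]), np.float64(0.0008781948826638586))
scene [[ 0.6288 -0.2764]
 [ 0.5104 -0.2408]] [ 0.5696 -0.2586] -16.709138310115392 0.12372093122336594
top [[ 0.6319 -0.279 ]
 [ 0.5082 -0.2432]] [ 0.5701 -0.2611] -16.12489732056426 0.1287681021734279
scene (np.int32(1097), array([357.103 , 237.4512]), array([329, 220,  57,  37], dtype=int32)) ((0.4414268136024475, -0.00930359959602356), (0.13333623111248016, 0.09198646992444992), 85.15167236328125)
[(np.int32(378), array([238.    , 143.5794]))]
```

Request:
{"fn": "jog_arm", "kwargs": {"plan": [[0.394,-0.978,0,-0.164,1],[0.394,-0.978,0,-0.164,1],[0.394,-0.978,0,-0.164,1],[0.394,-0.978,0,-0.164,1]]}}

```text
time: 25.1
tool_pos: [0.5386, -0.1819, 0.1333]
tool_rot: [-3.141, 0.001, -0.025]
contact_force: [0.2, 0.5, -1.0]
opening: 0.0916
grip_force: 0.0
```

Request:
{"fn": "jog_arm", "kwargs": {"plan": [[0.394,-0.978,0,-0.164,1],[0.394,-0.978,0,-0.164,1],[0.394,-0.978,0,-0.164,1],[0.394,-0.978,0,-0.164,1],[0.394,-0.978,0,-0.164,1],[0.394,-0.978,0,-0.164,1]]}}

```text
time: 25.7
tool_pos: [0.5703, -0.2584, 0.1341]
tool_rot: [-3.141, 0.001, -0.283]
contact_force: [0.2, -0.4, 0.6]
opening: 0.092
grip_force: 0.0
```

Request:
{"fn": "jog_arm", "kwargs": {"plan": [[0,-0.015,-0.3,0,1],[0,-0.015,-0.6,0,1],[0,-0.015,-0.85,0,1],[0,-0.015,-1,0,1],[0,-0.015,-1,0,1]]}}

```text
time: 26.2
tool_pos: [0.5697, -0.26, 0.0525]
tool_rot: [-3.141, 0.003, -0.284]
contact_force: [0.1, -0.0, -0.5]
opening: 0.092
grip_force: 0.0
```

Request:
{"fn": "jog_arm", "kwargs": {"plan": [[0,0,-0.2,0,1],[0,0,-0.35,0,1],[0,0,-0.35,0,1],[0,0,-0.35,0,1]]}}

```text
time: 26.6
tool_pos: [0.5708, -0.2613, 0.0265]
tool_rot: [3.141, -0.0, -0.285]
contact_force: [-0.6, -0.1, -0.3]
opening: 0.0917
grip_force: 0.0
```

Request:
{"fn": "jog_arm", "kwargs": {"plan": [[0,0,0,0,-1],[0,0,0,0,-1],[0,0,0,0,-1],[0,0,0,0,-1],[0,0,0,0,-1],[0,0,0,0,-1],[0,0,0,0,-1],[0,0,0,0,-1],[0,0,0,0,-1]], "squeeze": 25}}

```text
time: 27.5
tool_pos: [0.5706, -0.2613, 0.0259]
tool_rot: [3.141, 0.0, -0.286]
contact_force: [1.1, -0.7, 0.8]
opening: 0.0398
grip_force: 25.0
```

Request:
{"fn": "jog_arm", "kwargs": {"plan": [[0,0,0.15,0,-1],[0,0,0.5,0,-1],[0,0,0.8,0,-1],[0,0,1,0,-1],[0,0,1,0,-1]]}}

```text
time: 28.0
tool_pos: [0.5721, -0.2621, 0.1094]
tool_rot: [3.14, -0.006, -0.286]
contact_force: [0.8, -0.1, -1.5]
opening: 0.0398
grip_force: 25.0
```

Request:
{"fn": "jog_arm", "kwargs": {"plan": [[0,0.4,0,0.03,-1],[-0.01,0.955,0,0.065,-1],[-0.01,0.955,0,0.065,-1]]}}

```text
time: 28.3
tool_pos: [0.5687, -0.1799, 0.105]
tool_rot: [-3.139, 0.004, -0.178]
contact_force: [-1.0, 0.6, -1.2]
opening: 0.0398
grip_force: 25.0
```

Request:
{"fn": "jog_arm", "kwargs": {"plan": [[0,0.4,0,0.03,-1],[-0.01,0.955,0,0.065,-1],[-0.01,0.955,0,0.065,-1]]}}

```text
time: 28.6
tool_pos: [0.568, -0.104, 0.1052]
tool_rot: [-3.14, 0.003, -0.076]
contact_force: [-0.9, -0.3, -1.2]
opening: 0.0395
grip_force: 25.0
```

Request:
{"fn": "jog_arm", "kwargs": {"plan": [[0,0.4,0,0,-1],[-0.01,0.955,0,0,-1],[-0.01,0.955,0,0,-1]]}}

```text
time: 28.9
tool_pos: [0.5674, -0.0282, 0.1053]
tool_rot: [-3.14, 0.002, -0.078]
contact_force: [0.5, -0.2, -1.2]
opening: 0.0399
grip_force: 25.0
```

Request:
{"fn": "jog_arm", "kwargs": {"plan": [[0,0.4,0,0,-1],[-0.01,0.955,0,0,-1],[-0.01,0.955,0,0,-1]]}}

```text
time: 29.2
tool_pos: [0.5669, 0.0477, 0.1055]
tool_rot: [-3.141, 0.001, -0.078]
contact_force: [1.0, -0.5, -0.1]
opening: 0.0394
grip_force: 25.0
```

Request:
{"fn": "jog_arm", "kwargs": {"plan": [[0,0.4,0,0,-1],[-0.01,0.955,0,0,-1],[-0.01,0.955,0,0,-1]]}}

```text
time: 29.5
tool_pos: [0.5664, 0.1237, 0.1056]
tool_rot: [-3.141, 0.0, -0.078]
contact_force: [1.0, -0.8, -1.1]
opening: 0.0398
grip_force: 25.0
```

Request:
{"fn": "jog_arm", "kwargs": {"plan": [[0,0.4,0,0,-1],[-0.01,0.955,0,0,-1],[-0.01,0.955,0,0,-1]]}}

```text
time: 29.8
tool_pos: [0.5658, 0.1998, 0.1056]
tool_rot: [-3.141, -0.0, -0.078]
contact_force: [0.8, 0.3, -1.7]
opening: 0.0396
grip_force: 25.0
```

Request:
{"fn": "jog_arm", "kwargs": {"plan": [[0,0.4,0,0,-1],[-0.01,0.955,0,0,-1],[-0.01,0.955,0,0,-1],[-0.01,0.955,0,0,-1],[-0.01,0.955,0,0,-1]]}}

```text
time: 30.3
tool_pos: [0.5653, 0.2716, 0.1055]
tool_rot: [3.14, 0.001, -0.083]
contact_force: [-0.1, 0.8, -1.0]
opening: 0.0399
grip_force: 25.0
```

```bash
python3 - <<'E'
from h import *
s=readout.observe();print(s["tool_pos"],s["tool_rot"],s["opening"])
a=cams.read_camera("scene")
cv2.imwrite("pics/c8.png",cv2.resize(a[180:390,280:560],(640,480),interpolation=2))
E
```

```text
[0.56534099 0.27161098 0.10554145] [ 3.14049087e+00  6.32917904e-04 -8.25727172e-02] 0.03990889668895931
```

View pics/c8.png

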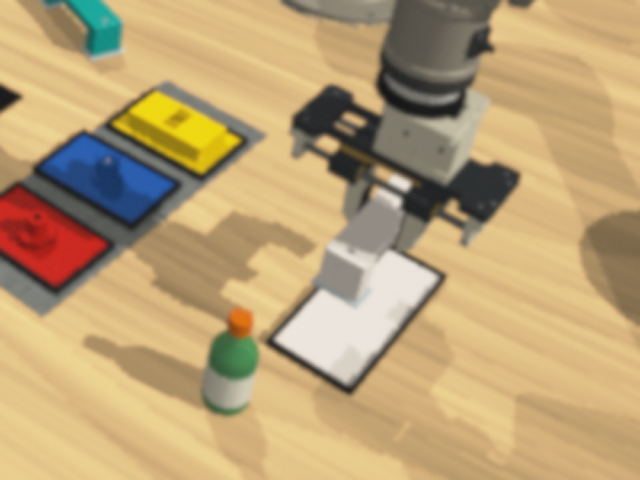

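The bridge is held level over the white tray, clear of the bottle (crop (230,370)). Gear, knob and case are in place. The TCP has to go down from 0.1055 to about 0.025.

Request:
{"fn": "jog_arm", "kwargs": {"plan": [[0,0.02,-0.3,0,-1],[0,0.02,-0.6,0,-1],[0,0.02,-0.85,0,-1],[0,0.02,-0.95,0,-1],[0,0.02,-0.97,0,-1],[0,0.02,-0.97,0,-1]]}}

```text
time: 30.95
tool_pos: [0.5656, 0.2747, 0.029]
tool_rot: [-3.141, -0.001, -0.082]
contact_force: [-0.2, 1.0, -1.1]
opening: 0.0398
grip_force: 25.0
```

Request:
{"fn": "jog_arm", "kwargs": {"plan": [[0,0,-0.015,0,-1],[0,0,-0.02,0,-1],[0,0,-0.02,0,-1]]}}

```text
time: 31.25
tool_pos: [0.5653, 0.2753, 0.0274]
tool_rot: [-3.141, -0.001, -0.081]
contact_force: [-0.2, 0.7, -1.7]
opening: 0.0399
grip_force: 25.0
```

Request:
{"fn": "jog_arm", "kwargs": {"plan": [[0,0,-0.01,0,-1],[0,0,-0.01,0,-1]]}}

```text
time: 31.45
tool_pos: [0.565, 0.2752, 0.026]
tool_rot: [3.142, -0.0, -0.081]
contact_force: [-0.4, 0.5, -1.0]
opening: 0.0397
grip_force: 25.0
```

Request:
{"fn": "jog_arm", "kwargs": {"plan": [[0,0,-0.01,0,-1],[0,0,-0.01,0,-1]]}}

```text
time: 31.65
tool_pos: [0.5649, 0.2752, 0.025]
tool_rot: [3.141, 0.0, -0.081]
contact_force: [-0.4, 0.1, -1.4]
opening: 0.0401
grip_force: 25.0
```

Request:
{"fn": "jog_arm", "kwargs": {"plan": [[0,0,-0.01,0,-1],[0,0,-0.01,0,-1]]}}

```text
time: 31.85
tool_pos: [0.565, 0.2751, 0.0249]
tool_rot: [3.142, -0.0, -0.081]
contact_force: [-2.4, -0.5, 4.1]
opening: 0.0398
grip_force: 25.0
```

Request:
{"fn": "jog_arm", "kwargs": {"plan": [[0,0,0,0,0.5],[0,0,0,0,0.5],[0,0,0,0,0.5],[0,0,0,0,0.5],[0,0,0,0,0.5],[0,0,0.3,0,0.5],[0,0,0.7,0,0.5],[0,0,1,0,0.5],[0,0,1,0,0.5]]}}

```text
time: 32.75
tool_pos: [0.5672, 0.2759, 0.1083]
tool_rot: [-3.139, -0.007, -0.081]
contact_force: [0.4, 0.6, -0.1]
opening: 0.0691
grip_force: 0.0
```

Request:
{"fn": "jog_arm", "kwargs": {"plan": [[0,0,0.8,0,0.5],[-0.9,0,0.8,0,0.5],[-0.9,0,0.8,0,0.5],[-0.9,0,0.8,0,0.5],[-0.9,0,0.8,0,0.5],[-0.9,0,0.8,0,0.5]]}}

```text
time: 33.35
tool_pos: [0.4936, 0.275, 0.1675]
tool_rot: [3.141, 0.0, -0.082]
contact_force: [0.3, -0.5, -0.2]
opening: 0.0689
grip_force: 0.0
```

```bash
python3 - <<'E'
from h import *
a=cams.read_camera("scene");b=cams.read_camera("top")
cv2.imwrite("pics/scene9.png",a);cv2.imwrite("pics/top9.png",b)
cv2.imwrite("pics/c9.png",np.hstack([cv2.resize(a[180:390,210:490],(467,350),interpolation=2),cv2.resize(b[110:280,80:260],(330,312),interpolation=2)[:312] if 0 else cv2.resize(b[110:290,90:260],(330,350),interpolation=2)]))
E
```

```text
(no output)
```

View pics/c9.png

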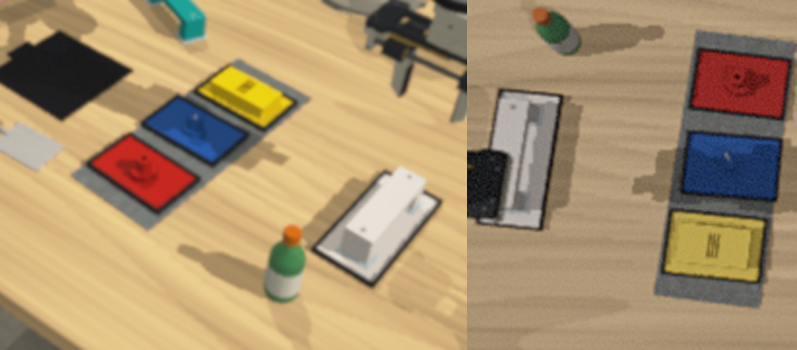

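All four prints stand in their trays. I'll check the offsets with numbers before handing in.

```bash
python3 - <<'E'
from h import *
np.set_printoptions(precision=4,suppress=True)
print("gear",plane("top",[(229.6,149.1)],.034)-[.6805,-.0355])
print("case",plane("top",[(216.7,235.5)],.026)-[.4445,-.0085], plane("scene",[(210+247*.6,180+86*.6)],.026)-[.4445,-.0085])
b=cv2.imread("pics/top9.png");a=cv2.imread("pics/scene9.png")
# knob: pixels inside the tray differing from the empty tray
for n,i in(("scene",a),("top",b)):
  d=cv2.absdiff(i,cv2.imread(f"pics/{n}0.png")).max(2)
  print(n,"knob px pred",proj(n,[[.559,-.0285,.036]]), "bridge deck corners pred",proj(n,[[.5645+s*.0747-t*.0016*-1,.2735-s*.0061+t*.02,.049] for s in(1,-1) for t in(1,-1)]).round(1).tolist())
cv2.imwrite("pics/c10.png",np.hstack([cv2.resize(a[270:350,390:480],(450,400),interpolation=2),cv2.resize(a[225:285,295:350],(350,400),interpolation=2)]))
E
```

```text
gear [[ 0.0029 -0.0007]]
case [[ 0.0014 -0.0009]] [[-0.0016  0.0018]]
scene knob px pred [[326.9917 247.9037]] bridge deck corners pred [[432.1, 324.7], [415.4, 315.0], [464.7, 287.1], [448.8, 278.8]]
top knob px pred [[225.0007 193.3874]] bridge deck corners pred [[107.7, 160.2], [122.6, 161.7], [98.2, 215.3], [113.5, 216.8]]
```

View pics/c10.png

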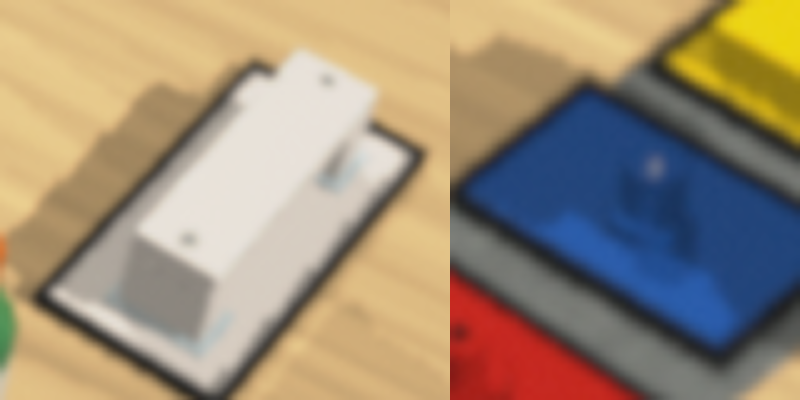

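The bridge's deck corners are within 2 px of a centred prediction, and the knob's top is within 2 px too. Handing in.

```bash
python3 -c "
from cell import ticket
print(ticket.hand_in())"
```

```text
the job is handed in; nothing more can be done
None
```

All four prints stand released in the middle of their trays, each within about 5 mm by my measurements. The bottle and scraper were not touched, and the job was handed in at about 33 s; the hand-in gave no verdict.

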